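# Find the loaded tool case and dock it in the caddy

### The arm

A 6-joint arm with a two-finger parallel gripper is mounted at the origin on the work surface. World frame = base frame: x ahead of the robot, y to its left, z up, the work surface at z = 0. Lengths are in m, angles in rad, forces in N, time in s.
With the tool pointing down it reaches from about 0.35 to 0.775 m from the base axis. Payload 7.3 kg.
Tool frame: the origin (TCP) lies at the very end of the fingers, on their centre line; the grasp point (between the pads) lies 19 mm behind it (robot.hold_point_z is the distance from the TCP to the grasp point, in m); y points along the fingers, z is the direction in which the jaws open and shut, and the axes are right-handed (so a half turn about y gives the same grasp; the last joint's range is limited). The gripper opens to 92 mm and grips with 3 to 60 N. Pads are 19 mm wide; open, the fingers measure 130 mm over their backs; the gripper's body (75 mm by 190 mm) begins 47 mm behind the grasp point.
Start: joints at [1.111, 0.342, 1.524, -0, 1.275, -0.146], TCP at [0.162, 0.499, 0.227] pointing down, gripper open.
Joint ranges: [-2.53, 2.53], [-0.77, 2.02], [0.04, 2.7], [-1, 4.14], [0.28, 2.66], [-3.11, 3.11]. Speed limits (rad/s): [2.57, 2.57, 3.14, 3.14, 3.14, 3.14].

### API

Orientations are given as [roll, pitch, yaw] about the fixed x, y, z axes, in that order (R = Rz(yaw) Ry(pitch) Rx(roll)).
In Python, from cell import robot gives the robot as it stands.
- The arm moves only by the shell command python3 -m crank 'ROWS' [OPENING] [FORCE]. ROWS is a JSON object of lists of equal length, an entry for each row: "xyz": the shift along the tool's x, y, z in cm, a list of three; "roll": the turn about the tool's y in degrees. A call has 1 to 20 rows; each row shifts and turns the commanded pose from where the row before left it, along the tool's axes as they then stand; what a row does not reach is not made up. A row lasts 1/10 s, in which the tool goes at most 50 mm and 8.59 degrees, less where a joint would pass 70% of its speed; a pose out of reach is approached as far as the arm can. A call is refused whole if a number of a shift passes 5 or a number of a turn 8.59, either way. A call with a gripper value outside its range is refused whole. OPENING is the gripper command: -1 is fully open, 1 is shut, values between are in proportion, set as the call begins (- or left out, the last holds). The fingers move at their own pace and stop on an object; FORCE is the grip in N (left out, the last holds). Time passes only in rows, so rows that do not move let the fingers close. It gives the time, the measured TCP pose, the force and the opening at its end, in the units of the state.
- robot.observe(): the state, without advancing time (a new reading comes with each control period).
- robot.read_camera(name): name is "side" or "top"; returns the picture (400x640x3 uint8, red, green, blue); there is no depth.
- robot.calibration(name): a dict with "intrinsics" (3x3 intrinsics, pixels), "D" ([k1, k2, p1, p2, k3] as OpenCV has them; the pictures are not rectified), "pose" (4x4, takes a point from camera to world coordinates). Camera axes: x right, y down, z forward; pixel columns grow to the right and rows downward; lengths in m; the calibration is good to about 2 mm. A picture is of the moment at which its call begins. calibration takes no time and is no camera call.
- robot.hand_in(): hands the job in, once; it reports no verdict.
The state is a dict: "time": time; "qpos": joint angles; "qvel": joint speeds; "joint_efforts": joint torques, N m; "tool_pos": TCP position; "tool_rot": TCP orientation; "contact_force": force on the tool from outside, world axes, zero at the start; "torque": the same for the moment, N m; "opening": finger opening in m.
Only numpy, scipy, OpenCV 4.12 (cv2) and the standard library are available. Lean on these libraries where they do the work, as an engineer would, in place of code of your own. Each camera call takes 0.05 s, during which the arm holds its last target.

### The job

One of the three closed cases in the rack still holds the steel hammer heads: starting at the robot's left, lift each in turn straight up clear of the rack's low dividers to feel its weight and set it back in its own bay. Then take the heaviest out, stand it on the open bench and let go, take it again by its other pair of sides, lower it (do not drop it) between the yellow caddy's two guide plates until it stands upright on the caddy's floor, midway along the plates, and let go. The two empty cases stay standing in the rack; leave the stone offcut, the mallet and the oil can where they are.

Things in the scene. Friction and masses are not known exactly. Their poses are not given: they have to be found in the camera images.
- case_a_mid (a point): centre (half-way up) of one of three identical closed tool cases (letters say nothing of place or contents): upright grey-green plastic box, black lid, 46 (its x) x 62 (its y) x 100 mm high (its z, up), plain flat faces. Empty (foam only) about 0.24 kg; with the hammer heads 0.55 to 0.72 kg. Starts in the rack, its x along rack x, its centre 58 mm above the bench.
- case_b_mid (a point): centre (half-way up) of one of three identical closed tool cases (letters say nothing of place or contents): upright grey-green plastic box, black lid, 46 (its x) x 62 (its y) x 100 mm high (its z, up), plain flat faces. Empty (foam only) about 0.24 kg; with the hammer heads 0.55 to 0.72 kg. Starts in the rack, its x along rack x, its centre 58 mm above the bench.
- case_c_mid (a point): centre (half-way up) of one of three identical closed tool cases (letters say nothing of place or contents): upright grey-green plastic box, black lid, 46 (its x) x 62 (its y) x 100 mm high (its z, up), plain flat faces. Empty (foam only) about 0.24 kg; with the hammer heads 0.55 to 0.72 kg. Starts in the rack, its x along rack x, its centre 58 mm above the bench.
- rack: fixed wooden rack, 66 (x) x 236 (y) mm; origin under its centre at bench level, z up, y along the row, pointing to the robot's left within 0.3 rad. Floor 8 mm thick; bays at y = +72 (left), 0 and -72 mm, 3 mm clearance. Low dividers between bays and front and back lips; tall end cheeks. Cases stand 10 mm apart: here only their front and back faces (46 mm apart) can be gripped.
- rack_divider (a point): top of the rack's divider between the left and middle bays: both dividers (4 mm thick) end here, 30 mm above the bench. The front and back lips (outer faces at rack x = -32 and +32 mm) end 18 mm above the bench; the end cheeks (y = -112 to -108 and 108 to 112 mm) end 108 mm above it, level with the cases' tops.
- caddy: fixed yellow steel caddy, origin under its centre at bench level, z up; base 150 (x) x 110 (y) x 6 mm. Two upright guide plates, inner faces at x = -27 and +27 mm, 52 mm wide along y, lips flared outward at the top; open at +y and -y. Only the case's 46 mm side fits between, its x along caddy x (either way round), so fingers can go only on the faces 62 mm apart.
- caddy_mouth (a point): point midway between the caddy's guide plates at the top of their flared lips, 118 mm above the bench (the plates are straight up to 106 mm). A docked case stands below this point with its centre 56 mm above the bench.
- offcut_mid (a point): centre of the loose white marble offcut lying on the bench, 70 (x) x 130 (y) x 40 mm; not to be disturbed
- mallet: round wooden mason's mallet standing on its head, handle up, head 88 mm across, 195 mm tall; origin at the centre of its underside; not to be disturbed
- oilcan: steel oil can with conical top and slanting spout, 80 mm across, 155 mm tall; origin at the centre of its underside; not to be disturbed
Not all that is in view belongs to the job. Leave any orange look-alike of the part that bears case_b_mid alone.

How it is judged:
On the way, in this order (a step that is already met when the one before it is completed fails the run):
1. the left case of the rack is lifted clear of the dividers, over its bay (((height (world z) of case_a_mid above 0.076 m and x of case_a_mid in the frame of rack between -0.05 and 0.05 m and y of case_a_mid in the frame of rack between -0.13 and 0.13 m and y of case_a_mid in the frame of rack above 0.045 m) or (height (world z) of case_b_mid above 0.076 m and x of case_b_mid in the frame of rack between -0.05 and 0.05 m and y of case_b_mid in the frame of rack between -0.13 and 0.13 m and y of case_b_mid in the frame of rack above 0.045 m) or (height (world z) of case_c_mid above 0.076 m and x of case_c_mid in the frame of rack between -0.05 and 0.05 m and y of case_c_mid in the frame of rack between -0.13 and 0.13 m and y of case_c_mid in the frame of rack above 0.045 m))), for 0.1 s.
2. the middle case of the rack is lifted clear of the dividers, over its bay (((height (world z) of case_a_mid above 0.076 m and x of case_a_mid in the frame of rack between -0.05 and 0.05 m and y of case_a_mid in the frame of rack between -0.13 and 0.13 m and y of case_a_mid in the frame of rack between -0.03 and 0.03 m) or (height (world z) of case_b_mid above 0.076 m and x of case_b_mid in the frame of rack between -0.05 and 0.05 m and y of case_b_mid in the frame of rack between -0.13 and 0.13 m and y of case_b_mid in the frame of rack between -0.03 and 0.03 m) or (height (world z) of case_c_mid above 0.076 m and x of case_c_mid in the frame of rack between -0.05 and 0.05 m and y of case_c_mid in the frame of rack between -0.13 and 0.13 m and y of case_c_mid in the frame of rack between -0.03 and 0.03 m))), for 0.1 s.
3. the right case of the rack is lifted clear of the dividers, over its bay (((height (world z) of case_a_mid above 0.076 m and x of case_a_mid in the frame of rack between -0.05 and 0.05 m and y of case_a_mid in the frame of rack between -0.13 and 0.13 m and y of case_a_mid in the frame of rack below -0.045 m) or (height (world z) of case_b_mid above 0.076 m and x of case_b_mid in the frame of rack between -0.05 and 0.05 m and y of case_b_mid in the frame of rack between -0.13 and 0.13 m and y of case_b_mid in the frame of rack below -0.045 m) or (height (world z) of case_c_mid above 0.076 m and x of case_c_mid in the frame of rack between -0.05 and 0.05 m and y of case_c_mid in the frame of rack between -0.13 and 0.13 m and y of case_c_mid in the frame of rack below -0.045 m))), for 0.1 s.
4. all three cases stand in the rack again, let go (x of case_a_mid in the frame of rack between -0.02 and 0.02 m and y of case_a_mid in the frame of rack between -0.085 and 0.085 m and height (world z) of each of case_a_mid, case_b_mid, case_c_mid below 0.063 m and angle between each of case_a_mid, case_b_mid, case_c_mid's own z axis and vertical below 0.08 rad and x of case_b_mid in the frame of rack between -0.02 and 0.02 m and y of case_b_mid in the frame of rack between -0.085 and 0.085 m and x of case_c_mid in the frame of rack between -0.02 and 0.02 m and y of case_c_mid in the frame of rack between -0.085 and 0.085 m and contact force between each of case_a, case_b, case_c and the fingers below 0.05 N), for 0.1 s.
5. a case stands upright on the open bench, let go (((height (world z) of case_a_mid between 0.045 and 0.054 m and angle between case_a_mid's own z axis and vertical below 0.08 rad and contact force between case_a and the fingers below 0.05 N and contact force between case_a and rack below 0.05 N and contact force between case_a and caddy below 0.05 N and linear speed of case_a below 0.05 m/s) or (height (world z) of case_b_mid between 0.045 and 0.054 m and angle between case_b_mid's own z axis and vertical below 0.08 rad and contact force between case_b and the fingers below 0.05 N and contact force between case_b and rack below 0.05 N and contact force between case_b and caddy below 0.05 N and linear speed of case_b below 0.05 m/s) or (height (world z) of case_c_mid between 0.045 and 0.054 m and angle between case_c_mid's own z axis and vertical below 0.08 rad and contact force between case_c and the fingers below 0.05 N and contact force between case_c and rack below 0.05 N and contact force between case_c and caddy below 0.05 N and linear speed of case_c below 0.05 m/s))), for 0.1 s.
At the end, for the whole second after the job is handed in: The loaded case (pressing over 4 N) rests upright on the caddy floor, within 9 mm of its centre along x and 15 mm along y, tilt under 0.06 rad; the other two stand in rack bays, within 20 mm along x and 85 mm along y, tilt under 0.08 rad ((((x of case_a_mid in the frame of caddy between -0.009 and 0.009 m and y of case_a_mid in the frame of caddy between -0.015 and 0.015 m and height (world z) of case_a_mid between 0.05 and 0.061 m and angle between case_a_mid's own z axis and vertical below 0.06 rad and contact force between case_a and caddy above 4 N and linear speed of case_a below 0.03 m/s) and (x of case_b_mid in the frame of rack between -0.02 and 0.02 m and y of case_b_mid in the frame of rack between -0.085 and 0.085 m and height (world z) of case_b_mid below 0.063 m and angle between case_b_mid's own z axis and vertical below 0.08 rad) and (x of case_c_mid in the frame of rack between -0.02 and 0.02 m and y of case_c_mid in the frame of rack between -0.085 and 0.085 m and height (world z) of case_c_mid below 0.063 m and angle between case_c_mid's own z axis and vertical below 0.08 rad)) or ((x of case_b_mid in the frame of caddy between -0.009 and 0.009 m and y of case_b_mid in the frame of caddy between -0.015 and 0.015 m and height (world z) of case_b_mid between 0.05 and 0.061 m and angle between case_b_mid's own z axis and vertical below 0.06 rad and contact force between case_b and caddy above 4 N and linear speed of case_b below 0.03 m/s) and (x of case_a_mid in the frame of rack between -0.02 and 0.02 m and y of case_a_mid in the frame of rack between -0.085 and 0.085 m and height (world z) of case_a_mid below 0.063 m and angle between case_a_mid's own z axis and vertical below 0.08 rad) and (x of case_c_mid in the frame of rack between -0.02 and 0.02 m and y of case_c_mid in the frame of rack between -0.085 and 0.085 m and height (world z) of case_c_mid below 0.063 m and angle between case_c_mid's own z axis and vertical below 0.08 rad)) or ((x of case_c_mid in the frame of caddy between -0.009 and 0.009 m and y of case_c_mid in the frame of caddy between -0.015 and 0.015 m and height (world z) of case_c_mid between 0.05 and 0.061 m and angle between case_c_mid's own z axis and vertical below 0.06 rad and contact force between case_c and caddy above 4 N and linear speed of case_c below 0.03 m/s) and (x of case_a_mid in the frame of rack between -0.02 and 0.02 m and y of case_a_mid in the frame of rack between -0.085 and 0.085 m and height (world z) of case_a_mid below 0.063 m and angle between case_a_mid's own z axis and vertical below 0.08 rad) and (x of case_b_mid in the frame of rack between -0.02 and 0.02 m and y of case_b_mid in the frame of rack between -0.085 and 0.085 m and height (world z) of case_b_mid below 0.063 m and angle between case_b_mid's own z axis and vertical below 0.08 rad)))); the robot touches nothing.
It fails at once if a case is dropped between the guide plates (faster than 0.55 m/s there) ((horizontal distance between case_a_mid and caddy below 0.03 m and height (world z) of case_a_mid below 0.1 m and linear speed of case_a above 0.55 m/s) or (horizontal distance between case_b_mid and caddy below 0.03 m and height (world z) of case_b_mid below 0.1 m and linear speed of case_b above 0.55 m/s) or (horizontal distance between case_c_mid and caddy below 0.03 m and height (world z) of case_c_mid below 0.1 m and linear speed of case_c above 0.55 m/s)).
It fails at once if the offcut, the mallet or the oil can is moved by more than 40 mm (distance of any of offcut_mid, mallet, oilcan from where it was at the start of the episode above 0.04 m).
It also fails if it takes over 72 s, if anything falls off the work surface, if the arm or the gripper's body presses on something with over 40 N, if the wrist force passes 120 N, or if a joint passes its speed limit or range.

## Working session

There is one attempt and no reset: what is moved stays moved. The work goes in short steps, Python scripts to look and compute and a shell command to move; the robot and the scene stay as the last step left them, time stands still between calls to the robot, and variables do not carry over. Pictures are saved under pics/ and viewed, and the job is handed in when it is done.

```bash
ls; mkdir -p pics
python3 - <<'E'
from cell import robot
import cv2,numpy as np
s=robot.observe()
for k,v in s.items(): print(k,np.round(v,4))
print(robot.hold_point_z)
for n in ("side","top"):
    c=robot.calibration(n); print(n,{k:np.round(v,4).tolist() for k,v in c.items()})
    cv2.imwrite(f"pics/{n}0.png",robot.read_camera(n)[:,:,::-1])
E
```

```text
pics
time 0.0
qpos [ 1.111   0.3427  1.525  -0.      1.2754 -0.146 ]
qvel [-0.0009 -0.0002  0.0009  0.      0.001   0.0012]
joint_efforts [ 1.10000e-03 -4.31241e+01 -2.44226e+01  7.19000e-02  5.59000e-02
 -1.00000e-04]
tool_pos [0.1619 0.499  0.2261]
tool_rot [-1.5723e+00  2.0000e-04 -3.1380e-01]
contact_force [ 0.0961 -0.4051  0.223 ]
torque [ 0.0029 -0.004  -0.0255]
opening 0.0919
0.0188
side {'intrinsics': [[434.0922, 0.0, 319.9881], [0.0, 434.0922, 208.6347], [0.0, 0.0, 1.0]], 'D': [-0.0788, 0.0, 0.0, 0.0, 0.0], 'pose': [[0.9852, -0.1391, 0.0997, 0.436], [-0.1706, -0.7539, 0.6344, -0.715], [-0.0131, -0.6421, -0.7665, 0.8884], [0.0, 0.0, 0.0, 1.0]]}
top {'intrinsics': [[421.5868, 0.0, 320.3281], [0.0, 421.5868, 202.1737], [0.0, 0.0, 1.0]], 'D': [-0.0715, 0.0, 0.0, 0.0, 0.0], 'pose': [[-0.0174, -0.994, 0.1083, 0.4474], [-0.9997, 0.0193, 0.0168, -0.0679], [-0.0188, -0.108, -0.994, 1.0663], [0.0, 0.0, 0.0, 1.0]]}
```

View pics/side0.png

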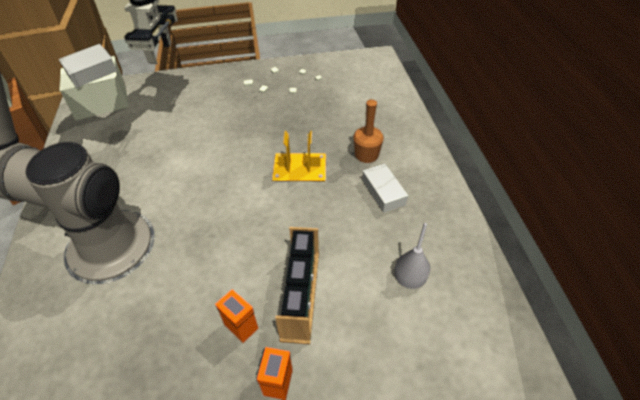

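View pics/top0.png

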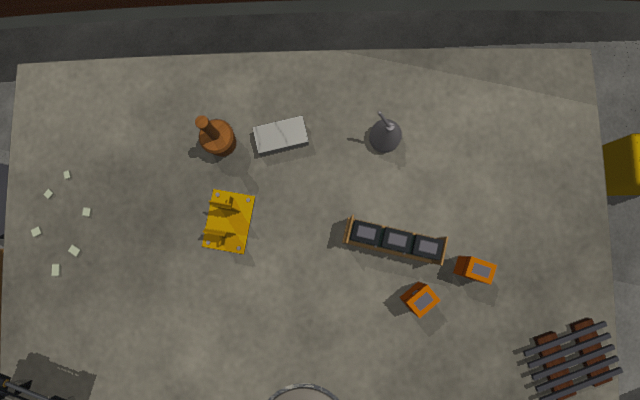

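The cases I want are the three black-lidded ones in the rack, at top-view pixels (366,232), (397,240) and (428,247). The look-alikes are the two orange boxes at (477,270) and (421,299), which I'll leave alone. Next I'll measure everything and check a close crop.

```bash
cat > h.py <<'E'
from cell import robot
import cv2,numpy as np
def ray(n,uv):
    c=robot.calibration(n);K=np.array(c["intrinsics"],float);D=np.array(c["D"],float);T=np.array(c["pose"])
    p=cv2.undistortPoints(np.array(uv,float).reshape(-1,1,2),K,D).reshape(-1,2)
    d=np.c_[p,np.ones(len(p))]@T[:3,:3].T
    return T[:3,3],d
def onz(n,uv,z):
    o,d=ray(n,uv); return o+d*((z-o[2])/d[:,2])[:,None]
def pix(n,P):
    c=robot.calibration(n);T=np.linalg.inv(np.array(c["pose"]))
    return cv2.projectPoints(np.array(P,float).reshape(-1,1,3),cv2.Rodrigues(T[:3,:3])[0],T[:3,3],np.array(c["intrinsics"],float),np.array(c["D"],float))[0].reshape(-1,2)
def tri(uvs,uvt):
    a,d=ray("side",uvs);b,e=ray("top",uvt);d=d[0];e=e[0]
    s,t=np.linalg.lstsq(np.c_[d,-e],b-a,rcond=None)[0]
    return (a+s*d+b+t*e)/2, np.linalg.norm(a+s*d-b-t*e)
E
python3 - <<'E'
from h import *
t=cv2.imread("pics/top0.png");s=cv2.imread("pics/side0.png")
cv2.imwrite("pics/ctop.png",np.hstack([cv2.resize(t[170:290,180:280],(400,480),interpolation=2),cv2.resize(t[200:270,335:455],(400,233),interpolation=2).repeat(1,0) if 0 else cv2.copyMakeBorder(cv2.resize(t[200:270,335:455],(400,233),interpolation=2),0,247,0,0,0)]))
cv2.imwrite("pics/cside.png",np.hstack([cv2.resize(s[120:190,260:340],(400,350),interpolation=2),cv2.resize(s[220:350,270:330],(162,350),interpolation=2)]))
hsv=cv2.cvtColor(t,cv2.COLOR_BGR2HSV)
# grey label on lid: brighter inside dark; lid mask
roi=np.zeros(t.shape[:2],np.uint8);roi[205:275,340:455]=255
g=cv2.cvtColor(t,cv2.COLOR_BGR2GRAY)
for nm,m in (("label",(g>75)&(hsv[...,1]<60)),("lid",(g<60))):
    m=(m*255).astype(np.uint8)&roi
    cs,_=cv2.findContours(m,cv2.RETR_EXTERNAL,cv2.CHAIN_APPROX_NONE)
    for c in cs:
        if cv2.contourArea(c)>80:
            r=cv2.minAreaRect(c);print(nm,cv2.contourArea(c),np.round(r[0],1),np.round(r[1],1),round(r[2],1),np.round(onz("top",r[0],.108),4))
y=cv2.inRange(hsv,(18,120,80),(35,255,255));roi[:]=0;roi[170:270,190:270]=255
cs,_=cv2.findContours(y&roi,cv2.RETR_EXTERNAL,cv2.CHAIN_APPROX_NONE)
c=max(cs,key=cv2.contourArea);r=cv2.minAreaRect(c);b=cv2.boxPoints(r)
print("caddy",r,np.round(onz("top",r[0],.006),4));print(np.round(b,1),np.round(onz("top",b,.006),4))
E
```

```text
label 1511.0 [390.  260.5] [ 27. 100.] 90.0 [[ 0.4166 -0.2064  0.108 ]]
label 167.0 [427.9 246.5] [17.9 10.7] 14.0 [[ 0.4463 -0.2933  0.108 ]]
label 165.5 [397.  239.4] [17.8 10.7] 13.0 [[ 0.4638 -0.2239  0.108 ]]
label 156.5 [366.1 232.1] [17.2 10.4] 14.0 [[ 0.4815 -0.1543  0.108 ]]
label 2679.0 [397.  231.5] [ 53. 114.] 90.0 [[ 0.4816 -0.2244  0.108 ]]
lid 169.5 [446.  266.5] [15. 16.] 90.0 [[ 0.4005 -0.3326  0.108 ]]
lid 1964.0 [396.  241.9] [95.5 28.2] 10.9 [[ 0.4582 -0.2214  0.108 ]]
caddy ((227.36590576171875, 220.8972930908203), (44.41690444946289, 59.78908157348633), 10.885526657104492) [[0.5198 0.1868 0.006 ]]
[[199.9 246.1]
 [211.2 187.3]
 [254.8 195.7]
 [243.5 254.4]] [[0.4572 0.2569 0.006 ]
 [0.6067 0.2293 0.006 ]
 [0.5827 0.1165 0.006 ]
 [0.4346 0.1454 0.006 ]]
```

View pics/ctop.png

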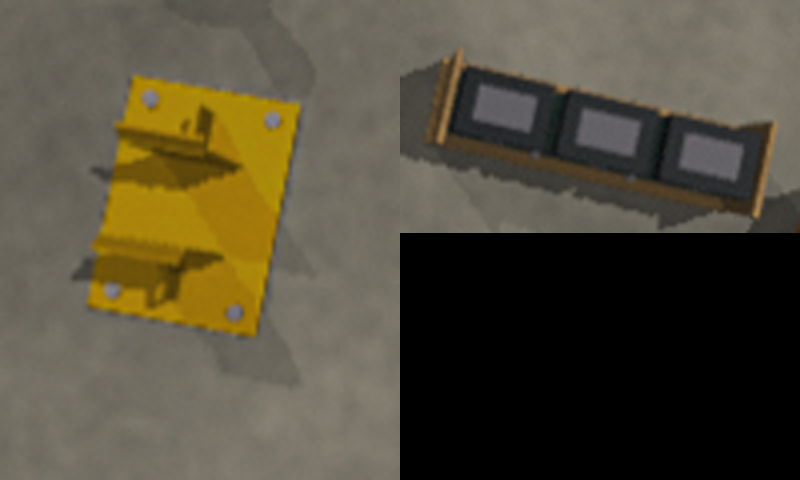

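View pics/cside.png

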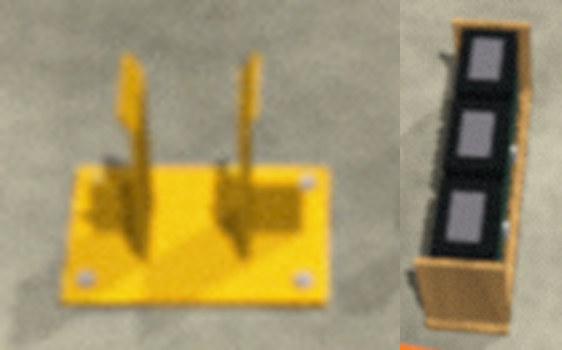

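Run:
```python
from h import *
for n,roi in (("top",(170,270,195,265)),("side",(145,185,265,335))):
    im=cv2.imread(f"pics/{n}0.png");h=cv2.cvtColor(im,cv2.COLOR_BGR2HSV)
    a,b,c,d=roi
    y=cv2.inRange(h,(15,120,40),(38,255,255))
    R=np.zeros_like(y);R[a:b,c:d]=255;y&=R
    cs,_=cv2.findContours(y,cv2.RETR_EXTERNAL,cv2.CHAIN_APPROX_NONE);c0=max(cs,key=cv2.contourArea)
    f=np.zeros_like(y);cv2.drawContours(f,[c0],-1,255,-1);f=cv2.erode(f,np.ones((3,3)))
    sm=h[...,1]
    m=((sm<130)&(f>0)).astype(np.uint8)
    k,l,st,ce=cv2.connectedComponentsWithStats(m)
    for i in range(1,k):
        if st[i,4]<3: continue
        w=(160.-np.minimum(sm,160))*(cv2.dilate((l==i).astype(np.uint8),np.ones((3,3)))>0)
        yy,xx=np.mgrid[:400,:640];u=[(w*xx).sum()/w.sum(),(w*yy).sum()/w.sum()]
        print(n,st[i,4],np.round(u,2),np.round(onz(n,[u],.007)[0],4))
# rack label check by side view
im=cv2.imread("pics/side0.png");h=cv2.cvtColor(im,cv2.COLOR_BGR2HSV);g=cv2.cvtColor(im,cv2.COLOR_BGR2GRAY)
R=np.zeros(g.shape,np.uint8);R[232:314,288:313]=255
m=((g>70)&(h[...,1]<70)).astype(np.uint8)*255&R
k,l,st,ce=cv2.connectedComponentsWithStats(m)
for i in range(1,k):
    if st[i,4]>40: print("lab",st[i],np.round(ce[i],1),np.round(onz("side",[ce[i]],.108)[0],4))
```

```text
top 14 [217.08 194.27] [0.5884 0.2135 0.007 ]
top 14 [247.64 199.56] [0.5732 0.1348 0.007 ]
top 16 [207.59 242.04] [0.467  0.2369 0.007 ]
top 13 [238.29 247.76] [0.4515 0.1584 0.007 ]
side 8 [320.97 155.89] [0.5882 0.2141 0.007 ]
side 9 [276.63 175.17] [0.4507 0.159  0.007 ]
side 8 [320.29 175.42] [0.5724 0.1352 0.007 ]
lab [288 232   3  25  47] [288.5 243.2] [ 0.4523 -0.1545  0.108 ]
lab [295 234  13  16 180] [301.3 241.6] [ 0.4807 -0.1553  0.108 ]
lab [291 261  14  17 201] [297.7 269.2] [ 0.463  -0.2246  0.108 ]
lab [288 291  14  19 231] [294. 300.] [ 0.4456 -0.2946  0.108 ]
```

```bash
cat >> h.py <<'E'
def to(x,y,z,yawdeg):
    s=robot.observe();r=s["tool_rot"];p=np.array(s["tool_pos"]);w=r[2]
    d=np.array([x,y,z])-p
    c,sn=np.cos(w),np.sin(w)
    dy=(np.degrees(w)-yawdeg+180)%360-180
    print("t",round(s["time"],2),"pos",np.round(p,4),"rpy",np.round(np.degrees(r),2),"open",round(s["opening"],4),"F",np.round(s["contact_force"],2))
    print("tool shift cm x,y,z:",np.round([100*(c*d[0]+sn*d[1]),-100*d[2],100*(-sn*d[0]+c*d[1])],2),"roll deg",round(dy,2))
E
python3 - <<'E'
from h import *
to(.481,-.155,.227,-104.2)
p=np.array([.162,.499]);w=np.radians(-17.98)
n=18
for i in range(n):
    p=p+.0445*np.array([np.cos(w),np.sin(w)]);w-=np.radians(4.79)
print(p,np.degrees(w))
E
```

```text
t 0.1 pos [0.1619 0.499  0.2261] rpy [-9.008e+01  1.000e-02 -1.798e+01] open 0.0918 F [-0.68 -0.4   0.72]
tool shift cm x,y,z: [ 50.54  -0.09 -52.36] roll deg 86.22
[ 0.5401318  -0.12279531] -104.19999999999996
```

```bash
python3 -m crank '{"xyz":[[4.4,0,0],[4.4,0,0],[4.4,0,0],[4.4,0,0],[4.4,0,0],[4.4,0,0],[4.4,0,0],[4.4,0,0],[4.4,0,0],[4.4,0,0],[4.4,0,0],[4.4,0,0],[4.4,0,0],[4.4,0,0],[4.4,0,0],[4.4,0,0],[4.4,0,0],[4.4,0,0],[0,0,0],[0,0,0]],"roll":[4.79,4.79,4.79,4.79,4.79,4.79,4.79,4.79,4.79,4.79,4.79,4.79,4.79,4.79,4.79,4.79,4.79,4.79,0,0]}' -1 35
python3 -c "
from h import *
to(.481,-.155,.16,-104.2)"
```

```text
time: 2.1
tool_pos: [0.5355, -0.1161, 0.2263]
tool_rot: [-1.572, 0.001, -1.82]
contact_force: [0.8, 0.6, -0.5]
opening: 0.0923
t 2.1 pos [ 0.5355 -0.1161  0.2263] rpy [-9.006e+01  3.000e-02 -1.043e+02] open 0.0923 F [ 0.81  0.64 -0.51]
tool shift cm x,y,z: [ 5.12  6.63 -4.32] roll deg -0.1
```

```bash
python3 -m crank '{"xyz":[[2.56,1,-2.16],[2.56,1,-2.16],[0,2.3,0],[0,2.3,0],[0,0,0],[0,0,0],[0,0,0]],"roll":[0,0,0,0,0,0,0]}'
python3 - <<'E'
from h import *
to(.481,-.155,.06,-104.2)
for n in ("top","side"): cv2.imwrite(f"pics/{n}1.png",robot.read_camera(n)[:,:,::-1])
t=cv2.imread("pics/top1.png")[180:300,320:480];s=cv2.imread("pics/side1.png")[170:350,230:390]
cv2.imwrite("pics/c1.png",np.hstack([cv2.resize(t,(400,300)),cv2.resize(s,(400,450))[:300]]) if 0 else np.hstack([cv2.copyMakeBorder(cv2.resize(t,(400,300)),0,150,0,0,0),cv2.resize(s,(400,450))]))
E
```

```text
time: 2.8
tool_pos: [0.4825, -0.154, 0.1619]
tool_rot: [-1.569, -0.0, -1.817]
contact_force: [0.4, -0.3, 0.7]
opening: 0.0916
t 2.8 pos [ 0.4825 -0.154   0.1619] rpy [-8.9890e+01 -1.0000e-02 -1.0411e+02] open 0.0916 F [ 0.36 -0.28  0.74]
tool shift cm x,y,z: [ 0.13 10.19 -0.12] roll deg 0.09
```

View pics/c1.png

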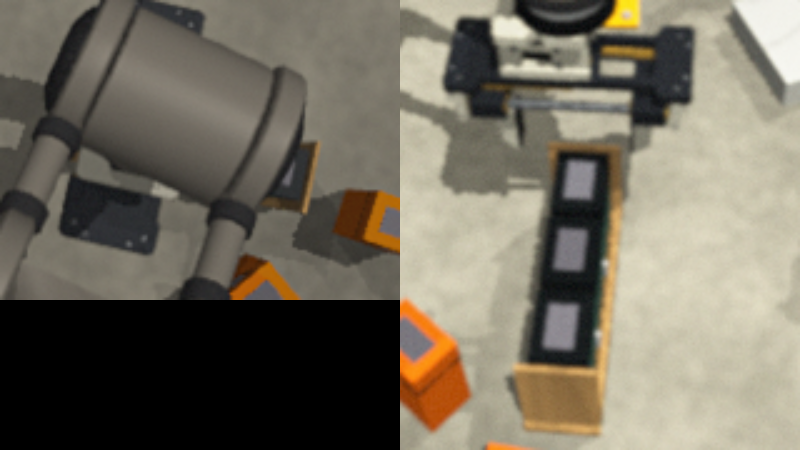

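```bash
python3 -c "
from h import *
print(onz('side',[[278,228],[322,226]],.162))"
```

```text
[[ 0.43425536 -0.15021512  0.162     ]
 [ 0.52647837 -0.16169986  0.162     ]]
```

```bash
python3 -m crank '{"xyz":[[0.1,2,-0.1],[0,3,0],[0,3,0],[0,2.2,0],[0,0,0],[0,0,0]],"roll":[0,0,0,0,0,0]}' && python3 -m crank '{"xyz":[[0,0,0],[0,0,0],[0,0,0],[0,0,0],[0,0,0],[0,0,0],[0,0,0],[0,0,0]],"roll":[0,0,0,0,0,0,0,0]}' 1 35
```

```text
time: 3.5
tool_pos: [0.4808, -0.1553, 0.0595]
tool_rot: [-1.57, -0.0, -1.818]
contact_force: [0.5, -0.6, 0.2]
opening: 0.0917
time: 4.3
tool_pos: [0.4806, -0.1553, 0.0589]
tool_rot: [-1.57, -0.0, -1.819]
contact_force: [1.3, -0.6, 1.3]
opening: 0.0459
```

```bash
cat > w.py <<'E'
from h import *
F=[]
for i in range(6):
    robot.read_camera("side");F.append(robot.observe()["contact_force"])
s=robot.observe();print("F",np.round(np.mean(F,0),2),"pos",np.round(s["tool_pos"],4),"open",round(s["opening"],4),"t",s["time"])
E
python3 -m crank '{"xyz":[[0,-0.8,0],[0,-1,0],[0,-1,0],[0,-0.7,0],[0,0,0],[0,0,0],[0,0,0]],"roll":[0,0,0,0,0,0,0]}' ; python3 w.py
```

```text
time: 5.0
tool_pos: [0.48, -0.155, 0.0934]
tool_rot: [-1.572, 0.0, -1.819]
contact_force: [-0.4, -0.8, -2.8]
opening: 0.0461
F [-0.15 -0.14 -2.51] pos [ 0.4802 -0.1551  0.0935] open 0.0462 t 5.3
```

```bash
python3 -m crank '{"xyz":[[0,0.8,0],[0,1,0],[0,0.9,0],[0,0.5,0],[0,0.3,0],[0,0,0],[0,0,0]],"roll":[0,0,0,0,0,0,0]}' ; python3 -m crank '{"xyz":[[0,0,0],[0,0,0],[0,0,0],[0,0,0],[0,0,0]],"roll":[0,0,0,0,0]}' -1; python3 -m crank '{"xyz":[[0,-3,0],[0,-4,0],[0,-2,0],[0,0,0],[0,0,0]],"roll":[0,0,0,0,0]}'; python3 -c "
from h import *
to(.4635,-.2243,.149,-104.2)"
```

```text
time: 6.0
tool_pos: [0.48, -0.155, 0.0588]
tool_rot: [-1.571, 0.0, -1.818]
contact_force: [-1.8, 1.7, 3.5]
opening: 0.0457
time: 6.5
tool_pos: [0.4804, -0.1552, 0.0587]
tool_rot: [-1.571, 0.0, -1.819]
contact_force: [-0.3, 0.6, 0.2]
opening: 0.0806
time: 7.0
tool_pos: [0.4801, -0.1551, 0.1485]
tool_rot: [-1.571, 0.0, -1.819]
contact_force: [0.4, 0.0, 0.3]
opening: 0.0918
t 7.0 pos [ 0.4801 -0.1551  0.1485] rpy [ -89.99    0.   -104.2 ] open 0.0918 F [0.38 0.   0.25]
tool shift cm x,y,z: [ 7.12 -0.05  0.09] roll deg 0.0
```

```bash
python3 -m crank '{"xyz":[[3.5,0,0.1],[3.6,0,0],[0,1,0],[0,3,0],[0,3,0],[0,2,0],[0,0,0],[0,0,0]],"roll":[0,0,0,0,0,0,0,0]}' && python3 -m crank '{"xyz":[[0,0,0],[0,0,0],[0,0,0],[0,0,0],[0,0,0],[0,0,0],[0,0,0],[0,0,0]],"roll":[0,0,0,0,0,0,0,0]}' 1 35
python3 -m crank '{"xyz":[[0,-0.8,0],[0,-1,0],[0,-1,0],[0,-0.7,0],[0,0,0],[0,0,0],[0,0,0]],"roll":[0,0,0,0,0,0,0]}' ; python3 w.py
```

```text
time: 7.8
tool_pos: [0.4634, -0.2235, 0.0579]
tool_rot: [-1.573, 0.001, -1.818]
contact_force: [-0.8, -0.4, -0.2]
opening: 0.0915
time: 8.6
tool_pos: [0.464, -0.2243, 0.0588]
tool_rot: [-1.57, -0.0, -1.819]
contact_force: [1.1, 0.2, 1.0]
opening: 0.0457
time: 9.3
tool_pos: [0.4635, -0.224, 0.0933]
tool_rot: [-1.572, 0.0, -1.819]
contact_force: [0.3, -1.3, -5.2]
opening: 0.0458
F [ 0.3  -0.36 -6.09] pos [ 0.4637 -0.2242  0.0935] open 0.0459 t 9.6
```

Left read 2.5 N and middle 6.1 N, so the middle case is the loaded one. I'll set it back and lift the right one.

```bash
python3 -m crank '{"xyz":[[0,0.8,0],[0,1,0],[0,0.9,0],[0,0.5,0],[0,0.3,0],[0,0,0],[0,0,0]],"roll":[0,0,0,0,0,0,0]}' ; python3 -m crank '{"xyz":[[0,0,0],[0,0,0],[0,0,0],[0,0,0],[0,0,0]],"roll":[0,0,0,0,0]}' -1; python3 -m crank '{"xyz":[[0,-3,0],[0,-4,0],[0,-2,0],[0,0,0],[0,0,0]],"roll":[0,0,0,0,0]}'; python3 -c "
from h import *
to(.446,-.294,.149,-104.2)"
```

```text
time: 10.3
tool_pos: [0.4637, -0.2241, 0.0588]
tool_rot: [-1.571, 0.0, -1.819]
contact_force: [-1.5, 0.8, -2.9]
opening: 0.0459
time: 10.8
tool_pos: [0.464, -0.2244, 0.0588]
tool_rot: [-1.57, -0.0, -1.819]
contact_force: [-0.2, 0.8, -0.4]
opening: 0.0811
time: 11.3
tool_pos: [0.4637, -0.2241, 0.1486]
tool_rot: [-1.571, -0.0, -1.819]
contact_force: [-0.4, 0.2, -1.0]
opening: 0.092
t 11.3 pos [ 0.4637 -0.2241  0.1486] rpy [ -89.99   -0.   -104.2 ] open 0.092 F [-0.44  0.19 -1.04]
tool shift cm x,y,z: [ 7.21 -0.04 -0.  ] roll deg 0.0
```

```bash
python3 -m crank '{"xyz":[[3.6,0,0],[3.6,0,0],[0,1,0],[0,3,0],[0,3,0],[0,2,0],[0,0,0],[0,0,0]],"roll":[0,0,0,0,0,0,0,0]}' && python3 -m crank '{"xyz":[[0,0,0],[0,0,0],[0,0,0],[0,0,0],[0,0,0],[0,0,0],[0,0,0],[0,0,0]],"roll":[0,0,0,0,0,0,0,0]}' 1 35
python3 -m crank '{"xyz":[[0,-0.8,0],[0,-1,0],[0,-1,0],[0,-0.7,0],[0,0,0],[0,0,0],[0,0,0]],"roll":[0,0,0,0,0,0,0]}' ; python3 w.py
python3 -m crank '{"xyz":[[0,0.8,0],[0,1,0],[0,0.9,0],[0,0.5,0],[0,0.3,0],[0,0,0],[0,0,0]],"roll":[0,0,0,0,0,0,0]}' ; python3 -m crank '{"xyz":[[0,0,0],[0,0,0],[0,0,0],[0,0,0],[0,0,0]],"roll":[0,0,0,0,0]}' -1; python3 -m crank '{"xyz":[[0,-3,0],[0,-4,0],[0,-2,0],[0,0,0],[0,0,0]],"roll":[0,0,0,0,0]}'; python3 -c "
from h import *
to(.4637,-.2241,.149,-104.2)
cv2.imwrite('pics/side2.png',robot.read_camera('side')[:,:,::-1])"
```

```text
time: 12.1
tool_pos: [0.4459, -0.2933, 0.0579]
tool_rot: [-1.573, 0.001, -1.818]
contact_force: [0.3, -0.2, 0.3]
opening: 0.0919
time: 12.9
tool_pos: [0.4462, -0.2941, 0.0588]
tool_rot: [-1.571, -0.0, -1.819]
contact_force: [0.2, -0.1, 1.4]
opening: 0.0458
time: 13.6
tool_pos: [0.4459, -0.2938, 0.0933]
tool_rot: [-1.572, 0.0, -1.819]
contact_force: [0.4, 0.1, -2.5]
opening: 0.0459
F [-0.16  0.21 -2.23] pos [ 0.4461 -0.294   0.0934] open 0.0459 t 13.9
time: 14.6
tool_pos: [0.4461, -0.2939, 0.0588]
tool_rot: [-1.571, 0.0, -1.819]
contact_force: [-1.6, 2.0, 1.2]
opening: 0.0457
time: 15.1
tool_pos: [0.4462, -0.2941, 0.0587]
tool_rot: [-1.571, -0.0, -1.819]
contact_force: [0.3, 0.4, 0.1]
opening: 0.0813
time: 15.6
tool_pos: [0.446, -0.2939, 0.1485]
tool_rot: [-1.571, -0.0, -1.819]
contact_force: [0.2, -0.6, -0.9]
opening: 0.0917
t 15.6 pos [ 0.446  -0.2939  0.1485] rpy [ -89.99   -0.   -104.2 ] open 0.0917 F [ 0.2  -0.65 -0.92]
tool shift cm x,y,z: [-7.2  -0.05 -0.  ] roll deg 0.0
```

View pics/side2.png

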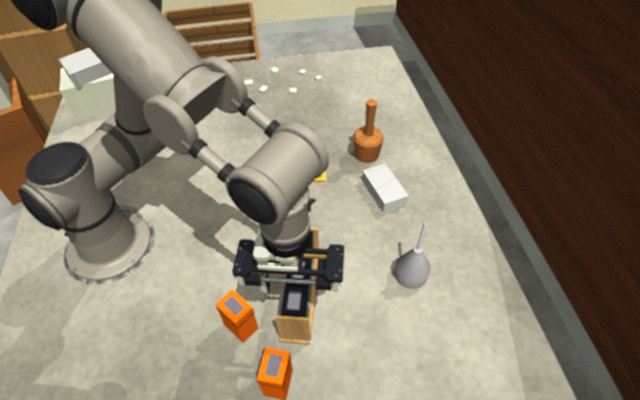

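The scale reads 2.5, 6.1 and 2.2 N, so I'm taking the middle case out to the open bench.

```bash
python3 -m crank '{"xyz":[[-3.6,0,0],[-3.6,0,0],[0,1,0],[0,3,0],[0,3,0],[0,2,0],[0,0,0],[0,0,0]],"roll":[0,0,0,0,0,0,0,0]}' && python3 -m crank '{"xyz":[[0,0,0],[0,0,0],[0,0,0],[0,0,0],[0,0,0],[0,0,0],[0,0,0],[0,0,0]],"roll":[0,0,0,0,0,0,0,0]}' 1 40
python3 -m crank '{"xyz":[[0,-1,0],[0,-2,0],[0,-2,0],[0,-2,0],[0,-2,0],[0,-2,0],[0,-2,0],[0,-1,0],[0,0,0],[0,0,0]],"roll":[0,0,0,0,0,0,0,0,0,0]}' 
python3 -m crank '{"xyz":[[-1.5,0,-0.3],[-3,0,-0.5],[-3,0,-0.5],[-3,0,-0.5],[-3,0,-0.5],[-3,0,-0.5],[-3,0,-0.5],[-3,0,-0.5],[-2,0,-0.4],[-0.6,0,0],[0,0,0],[0,0,0]],"roll":[0,0,0,0,0,0,0,0,-1.5,-1.75,0,0]}'
python3 -c "
from h import *
to(.485,.03,.053,-100.95)"
```

```text
time: 16.45
tool_pos: [0.4634, -0.2244, 0.058]
tool_rot: [-1.573, 0.001, -1.819]
contact_force: [-0.7, -0.1, -0.2]
opening: 0.0916
time: 17.25
tool_pos: [0.4638, -0.2242, 0.0588]
tool_rot: [-1.571, 0.0, -1.819]
contact_force: [-0.5, 0.7, 1.6]
opening: 0.0459
time: 18.25
tool_pos: [0.4633, -0.2239, 0.1978]
tool_rot: [-1.572, 0.001, -1.819]
contact_force: [-1.1, 1.1, -6.2]
opening: 0.0457
time: 19.45
tool_pos: [0.4842, 0.0291, 0.1982]
tool_rot: [-1.572, -0.0, -1.762]
contact_force: [0.8, -0.9, -6.3]
opening: 0.0458
t 19.45 pos [0.4842 0.0291 0.1982] rpy [-9.0060e+01 -3.0000e-02 -1.0097e+02] open 0.0458 F [ 0.77 -0.88 -6.26]
tool shift cm x,y,z: [-0.11 14.52  0.06] roll deg -0.02
```

```bash
python3 -m crank '{"xyz":[[0,1.5,0],[0,2,0],[0,2,0],[0,2,0],[0,2,0],[0,2,0],[0,1.5,0],[0,0.7,0],[0,0.4,0],[0,0.4,0],[0,0.15,0],[0,0,0],[0,0,0],[0,0,0]],"roll":[0,0,0,0,0,0,0,0,0,0,0,0,0,0]}'; python3 w.py
```

```text
time: 20.85
tool_pos: [0.4848, 0.0295, 0.0526]
tool_rot: [-1.57, 0.0, -1.762]
contact_force: [0.2, 0.6, -5.2]
opening: 0.0455
F [-0.34 -0.05 -6.01] pos [0.4846 0.0294 0.0523] open 0.0459 t 21.15
```

```bash
python3 -m crank '{"xyz":[[0,0.1,0],[0,0.1,0],[0,0,0],[0,0,0]],"roll":[0,0,0,0]}'; python3 w.py
```

```text
time: 21.55
tool_pos: [0.4846, 0.0294, 0.0508]
tool_rot: [-1.57, 0.0, -1.762]
contact_force: [-2.3, -0.3, 4.9]
opening: 0.0461
F [-3.09  0.29  6.01] pos [0.4846 0.0294 0.0508] open 0.0458 t 21.85
```

```bash
python3 -m crank '{"xyz":[[0,0,0],[0,0,0],[0,0,0],[0,0,0],[0,0,0]],"roll":[0,0,0,0,0]}' -1; python3 -m crank '{"xyz":[[0,-2,0],[0,-4,0],[0,-4,0],[0,-2,0],[0,0,0],[0,0,0],[0,0,0],[0,0,0],[0,0,0],[0,0,0],[0,0,0],[0,0,0],[0,0,0],[0,0,0],[0,0,0],[0,0,0],[0,0,0]],"roll":[0,0,0,0,-8.2,-8.2,-8.2,-8.2,-8.2,-8.2,-8.2,-8.2,-8.2,-8.2,-8,0,0]}'
python3 - <<'E'
from h import *
to(.4846,.0294,.06,-10.95)
cv2.imwrite('pics/side3.png',robot.read_camera('side')[:,:,::-1])
cv2.imwrite('pics/top3.png',robot.read_camera('top')[:,:,::-1])
E
```

```text
time: 22.35
tool_pos: [0.4846, 0.0294, 0.0502]
tool_rot: [-1.571, 0.0, -1.762]
contact_force: [-1.0, 0.0, 0.9]
opening: 0.0808
time: 24.05
tool_pos: [0.4845, 0.0294, 0.1702]
tool_rot: [-1.571, 0.0, -0.195]
contact_force: [-1.0, 0.4, -0.5]
opening: 0.0917
t 24.05 pos [0.4845 0.0294 0.1702] rpy [-89.99   0.   -11.17] open 0.0917 F [-1.03  0.38 -0.46]
tool shift cm x,y,z: [ 1.000e-02  1.102e+01 -0.000e+00] roll deg -0.22
```

View pics/side3.png

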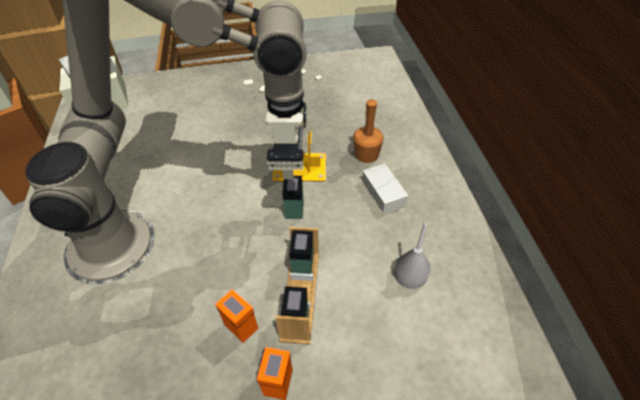

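View pics/top3.png

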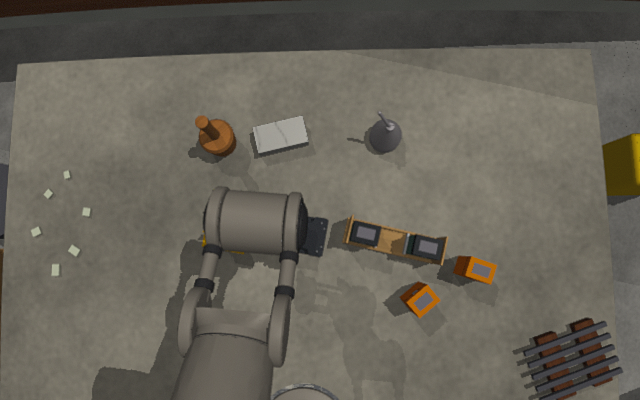

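The case stands upright on the bench at side pixel (293,195), and the empties are still in the left and right bays. I'll regrip it by its 62 mm sides.

```bash
python3 -m crank '{"xyz":[[0,2,0],[0,3,0],[0,3,0],[0,2.2,0],[0,1,0],[0,0,0],[0,0,0]],"roll":[-0.2,0,0,0,0,0,0]}'; python3 -m crank '{"xyz":[[0,0,0],[0,0,0],[0,0,0],[0,0,0],[0,0,0],[0,0,0],[0,0,0]],"roll":[0,0,0,0,0,0,0]}' 1 45
python3 -m crank '{"xyz":[[0,-1,0],[0,-2,0],[0,-3,0],[0,-3,0],[0,-3,0],[0,-2,0],[0,-1,0],[0,0,0],[0,0,0]],"roll":[0,0,0,0,0,0,0,0,0]}'
python3 -c "
from h import *
to(.520,.1859,.2,-10.95)"; python3 w.py
```

```text
time: 24.85
tool_pos: [0.4852, 0.0294, 0.059]
tool_rot: [-1.571, -0.001, -0.188]
contact_force: [-0.3, 0.9, 0.3]
opening: 0.0918
time: 25.55
tool_pos: [0.4848, 0.0292, 0.0586]
tool_rot: [-1.571, -0.001, -0.188]
contact_force: [-1.1, -2.6, 5.2]
opening: 0.0617
time: 26.45
tool_pos: [0.4837, 0.0296, 0.207]
tool_rot: [-1.571, 0.003, -0.188]
contact_force: [-0.2, 0.8, -5.8]
opening: 0.0616
t 26.45 pos [0.4837 0.0296 0.207 ] rpy [-90.     0.15 -10.75] open 0.0616 F [-0.17  0.8  -5.84]
tool shift cm x,y,z: [ 0.65  0.7  16.04] roll deg 0.2
F [ 0.08 -0.06 -5.96] pos [0.4842 0.0294 0.2075] open 0.0619 t 26.75
```

```bash
python3 -m crank '{"xyz":[[0.1,0,1],[0.1,0,2.5],[0.1,0,3],[0.1,0,3],[0.1,0,3],[0.1,0,2.5],[0,0,1],[0,0,0],[0,0,0],[0,0,0]],"roll":[0.2,0,0,0,0,0,0,0,0,0]}'
python3 - <<'E'
from h import *
to(.520,.1859,.13,-10.95)
cv2.imwrite('pics/side4.png',robot.read_camera('side')[:,:,::-1])
t=cv2.imread("pics/side4.png");cv2.imwrite("pics/c4.png",cv2.resize(t[60:220,220:380],(600,600),interpolation=2))
E
```

```text
time: 27.75
tool_pos: [0.5206, 0.1844, 0.2082]
tool_rot: [-1.571, 0.0, -0.192]
contact_force: [0.3, 0.1, -6.0]
opening: 0.0619
t 27.75 pos [0.5206 0.1844 0.2082] rpy [-9.003e+01  2.000e-02 -1.101e+01] open 0.0619 F [ 0.26  0.12 -5.97]
tool shift cm x,y,z: [-0.09  7.82  0.13] roll deg -0.06
```

View pics/c4.png

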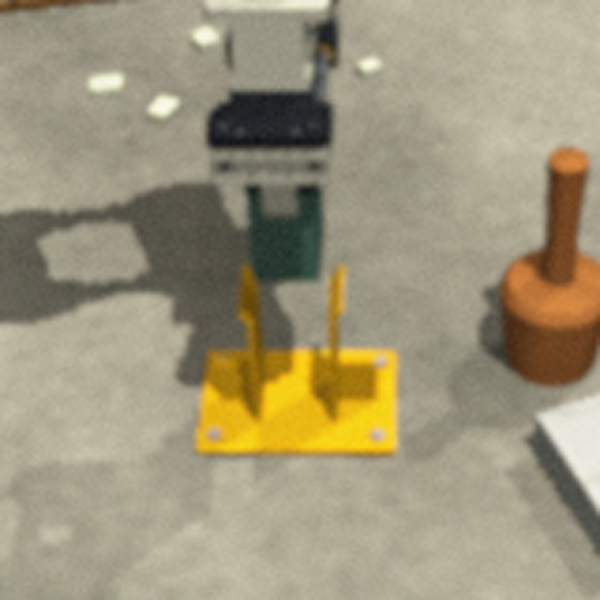

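Run:
```python
from h import *
g=lambda a:[220+a[0]/3.75,60+a[1]/3.75]
c=np.array([.52,.1859]);t=np.radians(-10.95);R=np.array([[np.cos(t),np.sin(t)],[-np.sin(t),np.cos(t)]])
for nm,p,z in (("casebl",(257,277),.1494),("casebr",(320,278),.1494),("plateL front base",(259,420),.006),("plateR front base",(336,422),.006),("tipL",(242,266),.118),("tipR",(345,266),.118)):
    P=onz("side",[g(p)],z)[0]; print(nm,np.round(P,4),"caddy",np.round(1000*R@(P[:2]-c),1))
```

```text
casebl [0.4948 0.1621 0.1494] caddy [-20.2 -28.1]
casebr [0.5378 0.1528 0.1494] caddy [ 23.7 -29.1]
plateL front base [0.4871 0.1661 0.006 ] caddy [-28.5 -25.7]
plateR front base [0.5445 0.1531 0.006 ] caddy [ 30.3 -27.5]
tipL [0.4881 0.2137 0.118 ] caddy [-36.6  21.2]
tipR [0.562  0.1995 0.118 ] caddy [38.6 21.4]
```

```bash
python3 -m crank '{"xyz":[[-0.05,1,0.1],[0,1.5,0],[0,1,0],[0,1,0],[0,1,0],[0,1,0],[0,0,0],[0,0,0]],"roll":[0,0,0,0,0,0,0,0]}'; python3 w.py
```

```text
time: 28.6
tool_pos: [0.5205, 0.1865, 0.1432]
tool_rot: [-1.571, 0.0, -0.191]
contact_force: [0.5, 0.9, -5.2]
opening: 0.0618
F [ 0.2  -0.01 -6.05] pos [0.5207 0.1865 0.1436] open 0.0618 t 28.9
```

No contact yet. Continuing down.

```bash
python3 -m crank '{"xyz":[[0,1,0],[0,1,0],[0,1,0],[0,1,0],[0,1,0],[0,1,0],[0,0.8,0],[0,0.5,0],[0,0.3,0],[0,0,0],[0,0,0],[0,0,0]],"roll":[0,0,0,0,0,0,0,0,0,0,0,0]}'; python3 w.py
```

```text
time: 30.1
tool_pos: [0.5208, 0.1865, 0.0677]
tool_rot: [-1.57, -0.001, -0.191]
contact_force: [-0.4, 0.6, -4.8]
opening: 0.0616
F [-0.06  0.06 -5.96] pos [0.5205 0.1865 0.0674] open 0.0618 t 30.4
```

```bash
python3 -m crank '{"xyz":[[0,0.1,0],[0,0.1,0],[0,0.1,0],[0,0,0],[0,0,0]],"roll":[0,0,0,0,0]}'; python3 w.py
```

```text
time: 30.9
tool_pos: [0.5205, 0.1864, 0.0646]
tool_rot: [-1.571, -0.0, -0.191]
contact_force: [-2.2, -1.4, 0.2]
opening: 0.0617
F [-2.95 -1.15  2.47] pos [0.5205 0.1864 0.0646] open 0.062 t 31.2
```

On the floor: the weight is gone and the reading is slightly upward. I'll release, then retreat straight up. The pads leave about 15 mm of clearance per side.

```bash
python3 -m crank '{"xyz":[[0,0,0],[0,0,0],[0,0,0],[0,0,0],[0,0,0],[0,0,0],[0,0,0]],"roll":[0,0,0,0,0,0,0]}' -1; python3 -m crank '{"xyz":[[0,-1,0],[0,-2,0],[0,-3,0],[0,-4,0],[0,-4,0],[0,-3,0],[0,0,0]],"roll":[0,0,0,0,0,0,0]}'; python3 -m crank '{"xyz":[[-1,0,-3],[-1,0,-4],[-1,0,-4],[-1,0,-4],[-1,0,-4],[-1,0,-4],[-1,0,-3],[0,0,0],[0,0,0]],"roll":[0,0,0,0,0,0,0,0,0]}'
python3 - <<'E'
from h import *
for n in('side','top'):
    cv2.imwrite(f'pics/{n}5.png',robot.read_camera(n)[:,:,::-1])
s=cv2.imread("pics/side5.png");t=cv2.imread("pics/top5.png")
cv2.imwrite("pics/c5.png",np.hstack([cv2.resize(s[80:240,220:380],(400,400),interpolation=2),cv2.resize(t[160:280,180:300],(400,400),interpolation=2)]))
E
```

```text
time: 31.9
tool_pos: [0.5205, 0.1865, 0.0642]
tool_rot: [-1.571, -0.0, -0.191]
contact_force: [0.7, -0.1, -0.8]
opening: 0.0917
time: 32.6
tool_pos: [0.5226, 0.1869, 0.2399]
tool_rot: [-1.567, -0.009, -0.191]
contact_force: [0.3, 0.2, -1.1]
opening: 0.0921
time: 33.5
tool_pos: [0.4021, -0.0558, 0.2342]
tool_rot: [-1.57, -0.0, -0.193]
contact_force: [0.7, 0.1, -1.5]
opening: 0.0915
```

View pics/c5.png

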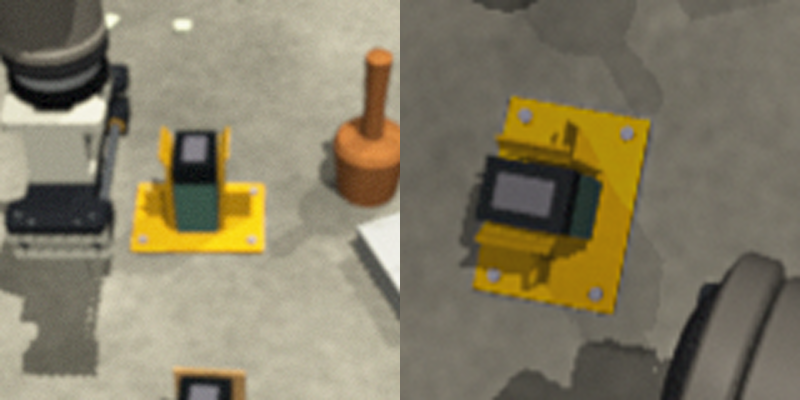

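View pics/side5.png

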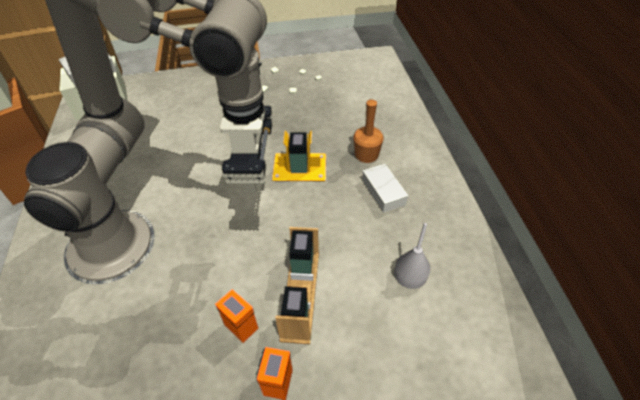

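Run:
```python
from h import *
c=np.array([.52,.1859]);t=np.radians(-10.95);R=np.array([[np.cos(t),np.sin(t)],[-np.sin(t),np.cos(t)]])
for n,p in(("top",(180+123*.3,160+193*.3)),("side",(220+194*.4,80+149*.4))):
    P=onz(n,[p],.106)[0];print(n,P,1000*R@(P[:2]-c))
robot.hand_in()
```

```text
top [0.52030307 0.187167   0.106     ] [0.05688526 1.30150403]
side [0.51964229 0.1851829  0.106     ] [-0.214981  -0.7719879]
the job is handed in; nothing more can be done
```

The job is done and handed in: the loaded case stands let go in the yellow caddy, and the two empty cases are back in the rack. It took about 34 s of the 72 s allowed. No verdict is reported, so the checks below are my own.

- **Weighing:** I lifted each case clear of the dividers from left to right and set it back. The wrist read about 2.5 N for the left, 6.1 N for the middle and 2.2 N for the right, so the middle case holds the hammer heads.
- **Moving it:** I stood the middle case on the open bench, let go, and took it again by its 62 mm sides. I lowered it between the guide plates until the floor carried it, with no contact felt on the way down.
- **Last checks:** the final pictures show the case upright between the plates. Measured from its lid, it is within about 0.3 mm of the caddy centre along x and 1.3 mm along y. The two cameras differ by about 2 mm in y. Both empties stand in their bays, the offcut, mallet and oil can look unmoved (not measured), and the open gripper is well clear. No check failed.

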